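Reset a tripped module and show its rear flag to the camera in a hand mirror

ROBOT

A 7-joint arm with a two-finger parallel gripper is mounted at the origin on the work surface; the furniture and walls round the work are solid. World frame = base frame: x ahead of the robot, y to its left, z up, the work surface at z = 0. Lengths are in m, angles in rad, forces in N, time in s.
With the tool pointing down it reaches from about 0.425 to 0.875 m from the base axis. Payload 9.9 kg.
Tool frame: the origin (TCP) lies at the very end of the fingers, on their centre line; the grasp point (between the pads) lies ctrl.grasp_offset behind it (ctrl.grasp_offset is the distance from the TCP to the grasp point, in m); z points along the fingers, y is the line along which they close (so a half turn about z gives the same grasp; the last joint's range is limited). The gripper opens to 85 mm and grips with 20 to 120 N. Pads are 22 mm wide; open, the fingers measure 114 mm over their backs; the gripper's body (76 mm by 85 mm) begins 54 mm behind the grasp point. The pads swing forward as they close: fully open they stand 13 mm farther back than shut.
Start: joints at [1.154, 0.576, 0.025, 1.437, -0.015, 1.129, -0.057], TCP at [0.221, -0.638, 0.231] pointing down, gripper open.
Joint ranges: [-2.76, 2.76], [-0.34, 2.15], [-1.52, 1.57], [0.19, 2.46], [-1.09, 4.23], [0.17, 1.99], [-2.82, 2.82]. Speed limits (rad/s): [2.22, 2.22, 3.01, 3.01, 3.14, 3.14, 3.14].

INTERFACE

Orientations are given as a rotation vector (axis times angle).
In Python, from plant import ctrl, eyes, workorder gives the robot as it stands.
- The arm moves only by the tool arm_command, never from a script. Its argument "deltas" is one flat list of numbers, 5 for each row, row after row: the shift along the tool's x, y, z scaled (see below), then the turn about the tool's z scaled (see below), then the gripper command: -1 is shut, 1 is fully open, values between are in proportion. A call has 1 to 12 rows; each row is the pose to reach, as a shift and turn from the pose commanded when the call began, along the tool's axes at that moment; what a row does not reach only later rows make up. The controller multiplies each number of a shift by 400 mm and each number of a turn by 2 rad. A row lasts 1/12 s, in which the tool goes at most 41.7 mm and 7.16 degrees, less where a joint would pass 70% of its speed; a pose out of reach is approached as far as the arm can. A call with a number of a shift or a turn outside -1 to 1 is refused whole. A call with a gripper value outside its range is refused whole. The fingers move at their own pace and stop on an object; "newtons" is the grip in N (left out, the last holds). Time passes only in rows, so rows that repeat a pose let the fingers close. It gives the time, the measured TCP pose, the force, the opening and the grip force at its end, in the units of the state.
- ctrl.observe(): the state, without advancing time (a new reading comes with each control period).
- eyes.grab_frame(name): name is "scene" or "top" or "wrist"; returns the picture (480x640x3 uint8, blue, green, red); there is no depth.
- eyes.get_calibration(name): a dict with "mtx" (3x3 intrinsics, pixels), "D" ([k1, k2, p1, p2, k3] as OpenCV has them; the pictures are not rectified), "xyz" and "orientation" of the camera in the world; the wrist camera has in their place "mount" (4x4, takes a point from camera to tool coordinates, whose origin is the TCP and whose axes are the flange's). Camera axes: x right, y down, z forward; pixel columns grow to the right and rows downward; lengths in m; the calibration is good to about 2 mm. A picture is of the moment at which its call begins: read the wrist's pose just before it. get_calibration takes no time and is no camera call.
- workorder.sign_off(): hands the job in; it is judged then, once.
The state is a dict: "time_s": time; "joint_pos": joint angles; "qvel": joint speeds; "joint_efforts": joint torques, N m; "position": TCP position; "tool_rot": TCP orientation; "ft_force": force on the tool from outside, world axes, zero at the start; "ft_torque": the same for the moment, N m; "finger_gap": opening from 0.0 (shut) to 1.0 (fully open); "grip_force": force on a finger pad.
Only numpy, scipy, OpenCV 4.12 (cv2) and the standard library are available. Lean on these libraries where they do the work, as an engineer would, in place of code of your own. Each camera call takes 0.05 s, during which the arm holds its last target. There are 200 camera calls.

TASK

The grey module has tripped: take the yellow stylus from its stand, press the recessed reset button in the module's top right down with it until the flag drops to green, and put the stylus back in its stand. Then pick up the inspection mirror and hold it straight behind the flag window, in the camera's line of sight, turned so that the camera sees the window in the middle of the mirror. Finish while still holding the mirror steady there, clear of everything; do not knock the mirror against the module or the camera, and leave the other things on the bench alone.

Things in the scene. Friction and masses are not known exactly. Their poses are not given: they have to be found in the camera images.
- station: Fixed base plate (10 mm thick) with the grey trip module and the inspection camera. Origin on the bench under the module's centre; x points out of the module's rear, z up. Plate: x -60 to 130, y -65 to 65 mm; a rail 40 mm wide runs at x = 100 out to y 220. Module case: x -35 to 35, y -45 to 45 mm, flat top at z 88; binding posts stand 18 mm out of its front (-x).
- reset_hole (a point): Centre of the mouth of the round 13 mm reset hole (blue ring round it) in the module's top, 88 mm above the bench, opening upward; at x -8, y -20 mm in the station's frame.
- reset_button: Blue reset button, 10 mm across, down in the reset hole. Origin at the centre of its top, which starts 4 mm below the hole's rim. It goes straight down against a spring (1.5 N at first, 5 to 6 N at the bottom), 8.5 mm to a solid stop, and springs back when let go.
- trip_flag (a joint): Mechanical flag behind the window in the module's rear. The button pushes it down (1 : 1 after 0.5 mm of play) and it stays there when the button springs back: 0 = tripped, red in the window (the start); 0.008 m = reset, green fills the window (counts as reset past 0.0065 m).
- window (a point): Centre of the flag window (20 x 6.6 mm, white rim) in the black rear face of the module, 60 mm above the bench; it faces along the station's +x.
- lens (a point): Centre of the camera's front lens, 60 mm above the bench at x 100, y 105 mm in the station's frame, looking along the station's -y. Camera: white level cylinder 33 mm thick, from y 105 to 217 mm, in a dark clamp 46 mm wide at y 163, up to 89 mm high.
- sight_spot (a point): Point in the air where the camera's line of sight crosses the line straight out of the window: 64.5 mm from the window, 105 mm from the lens, 60 mm above the bench. Its x axis is level, half way between the directions to window and lens (135 deg anticlockwise from the station's x). A mirror centred here and square to this axis shows the camera the window in mid-picture.
- stylus: Reset stylus, upright in its stand, point down. Origin at its point, z up along it. Steel pin 5 mm thick from 0 to 48 mm, tapered in the last 3 mm; round yellow handle 14.4 mm thick from 48 to 112 mm with a flat shoulder at 48. About 30 g. Grip the handle from above, best 80 to 95 mm up.
- stylus_tip (a point): The point of the stylus (same point as the origin of stylus).
- stylus_stand: Fixed orange block 40 x 40 mm on a dark foot 56 mm square, top 58 mm above the bench; holds the stylus. Origin on the bench under its centre, z up.
- stand_hole (a point): Centre of the mouth of the stylus stand's round 10 mm hole, 50 mm deep, 58 mm above the bench. With the stylus home, its shoulder rests on the rim and its point is 48 mm below this point, about 10 mm above the bench.
- inspection_mirror: Hand mirror lying level in its rest. Origin at the middle of the black handle, x along it towards the head, z up. Handle x -60 to 60 mm, 13.5 wide (y), 14 high (z), flat sides; 90 g in all. Grip from above at the origin. A knuckle at x 90 mm lets the head turn about z only; it is stiff (keeps its angle, 0.06 N m) and is found up to 0.3 rad off its middle position (face 45 deg left of x).
- mirror_face (a point): Centre of the mirror's glass (42 mm wide, 34 high, in a black frame 46 x 38 mm). x axis = square out of the reflecting face, z up along the glass. It lies 11.8 mm from the knuckle's axis along its own x axis; the back of the frame is 8 mm from that axis.
- mirror_rest: Fixed black rest: foot 120 x 50 x 8 mm and two notched posts 12 mm thick, 34 wide, at x -40 and 40 mm, 59 mm high. Origin on the bench under its centre, x along the handle towards the head, z up. The handle lies in the notches with its middle 55 mm above the origin, its top 3 mm above the posts, and lifts straight out.
- screw_tin: Round clear tin with a yellow label, 62 mm across, 28 mm high, loose; origin at the centre of its underside. Leave alone.
- label_box: Small white and green carton, 45 x 62 x 28 mm, loose; origin at the centre of its underside. Leave alone.
- aa_cell: Brown and cream AA cell lying down, 14 x 50 x 14 mm, loose; origin at the centre of its underside. Leave alone.
- loupe: Black eye loupe, 34 mm across, 31 mm high, loose; origin at the centre of its underside. Leave alone.
Things that resemble listed ones, but are neither listed nor needed, are in the scene too. Leave any red look-alike of the inspection_mirror alone.

How it is judged:
On the way, in this order (a step that is already met when the one before it is completed fails the run):
1. the reset button is pressed right down with the stylus, so that the flag drops (value of joint trip_flag above 0.0065 m and contact force between stylus and reset_button above 0.3 N), for 0.05 s.
2. the stylus is back in its stand and let go (horizontal distance between stylus_tip and stand_hole below 0.008 m and height (world z) of stylus_tip below 0.018 m and contact force between the fingers and stylus below 0.05 N), for 0.2 s.
3. the mirror is lifted out of its rest in the gripper (contact force between the fingers and inspection_mirror above 1 N and contact force between inspection_mirror and mirror_rest below 0.1 N and contact force between inspection_mirror and station below 0.1 N), for 0.2 s.
At the end, for the whole second after the job is handed in: Flag past 6.5 mm; stylus in its stand (8 mm, point under 18 mm high), let go. Mirror held still in the fingers (over 1 N), touching neither rest nor station; glass centre within 10 / 13 / 12 mm (x / y / height) of the sight spot, facing window and lens, square to the spot's x axis within 0.09 rad (all of step 2 and all of step 3 and value of joint trip_flag above 0.0065 m and x of mirror_face in the frame of sight_spot between -0.01 and 0.01 m and y of mirror_face in the frame of sight_spot between -0.013 and 0.013 m and z of mirror_face in the frame of sight_spot between -0.012 and 0.012 m and angle between the x axis of mirror_face and the x axis of sight_spot, either way round below 0.09 rad and x of each of window, lens in the frame of mirror_face above 0.02 m and linear speed of inspection_mirror below 0.02 m/s and angular speed of inspection_mirror below 0.15 rad/s); the arm keeps its last pose, push and grip.
It fails at once if the screw tin is pushed more than 20 mm (distance of screw_tin from where it was at the start of the episode above 0.02 m).
It fails at once if the small carton is pushed more than 20 mm (distance of label_box from where it was at the start of the episode above 0.02 m).
It fails at once if the battery is pushed more than 20 mm (distance of aa_cell from where it was at the start of the episode above 0.02 m).
It fails at once if the loupe is pushed more than 20 mm (distance of loupe from where it was at the start of the episode above 0.02 m).
It fails at once if the mirror is knocked against the module, the camera or their plate (over 3 N) (contact force between inspection_mirror and station above 3 N).
It also fails if it takes over 51 s, if anything falls off the work surface, if the arm or the gripper's body presses on something with over 40 N, if the wrist force passes 120 N, or if a joint passes its speed limit or range.

## Working session

There is one attempt and no reset: what is moved stays moved. The work goes in short steps, Python scripts to look and compute and a tool call to move; the robot and the scene stay as the last step left them, time stands still between calls to the robot, and variables do not carry over. Pictures are saved under pics/ and viewed, at most 10 in all, crops included, and the job is handed in when it is done.

Besides the shell and the picture viewer there is one more tool, called after "Request:" by a JSON object that holds its "op" and its "data", one argument or row to a line. arm_command: Moves the arm, as the interface text tells. Shifts and turns lie within -1 to 1; 1 stands for 400 mm of shift or 2 rad of turn. Its arguments: {"type":"object","properties":{"deltas":{"type":"array"},"newtons":{"type":"number"}},"required":["deltas"]}

```bash
ls; mkdir -p pics; python3 - <<'E'
from plant import ctrl, eyes, workorder
import cv2,numpy as np
print(ctrl.observe()); print(ctrl.grasp_offset)
for n in ("scene","top","wrist"):
    print(n,eyes.get_calibration(n))
for n in ("scene","top"):
    cv2.imwrite(f"pics/{n}0.png",eyes.grab_frame(n))
E
```

```text
pics
{'time_s': 0.0, 'joint_pos': array([ 1.15417594,  0.57650634,  0.02484223,  1.43793079, -0.01499853,
        1.12898981, -0.0565124 ]), 'qvel': array([-5.25556262e-04, -5.26125468e-04,  7.31703739e-05, -9.05446279e-04,
       -9.82793888e-04,  8.33975687e-04,  1.16710797e-03]), 'joint_efforts': array([ 8.43310208e-04, -7.65760088e+01,  2.25043841e+00, -2.85970938e+01,
        1.51992263e-02,  1.26710304e-02,  1.85915223e-05]), 'position': array([ 0.2203839 , -0.63752149,  0.2304519 ]), 'tool_rot': array([-3.09659948e+00, -5.20153224e-01,  5.61597183e-04]), 'ft_force': array([ 0.5043273 , -0.26470649,  0.69713777]), 'ft_torque': array([-0.00785942,  0.01673674,  0.0412548 ]), 'grip_force': 0.0, 'finger_gap': 1.0011998166889482}
0.0187
scene {'mtx': array([[495.52424823,   0.        , 328.82217455],
       [  0.        , 495.52424823, 235.19420271],
       [  0.        ,   0.        ,   1.        ]]), 'D': array([-0.03238236,  0.        ,  0.        ,  0.        ,  0.        ]), 'xyz': array([-0.00492229, -0.62777558,  0.5927304 ]), 'orientation': array([-2.06541124,  0.56109856, 
[... 274 characters left out ...]
[0.18092471, 0.10318106, 1.19888989]), 'orientation': array([-2.15514323,  2.09600478, -0.21439322])}
wrist {'mtx': array([[391.05157444,   0.        , 316.19205533],
       [  0.        , 391.05157444, 241.08398956],
       [  0.        ,   0.        ,   1.        ]]), 'D': array([-0.05523712,  0.        ,  0.        ,  0.        ,  0.        ]), 'mount': array([[-8.27860161e-04, -9.61737520e-01, -2.73971269e-01,
         7.01142703e-02],
       [ 9.99999656e-01, -7.81060835e-04, -2.79899297e-04,
        -2.42517532e-04],
       [ 5.52014279e-05, -2.73971407e-01,  9.61737836e-01,
        -1.42007519e-01],
       [ 0.00000000e+00,  0.00000000e+00,  0.00000000e+00,
         1.00000000e+00]])}
```

View pics/scene0.png

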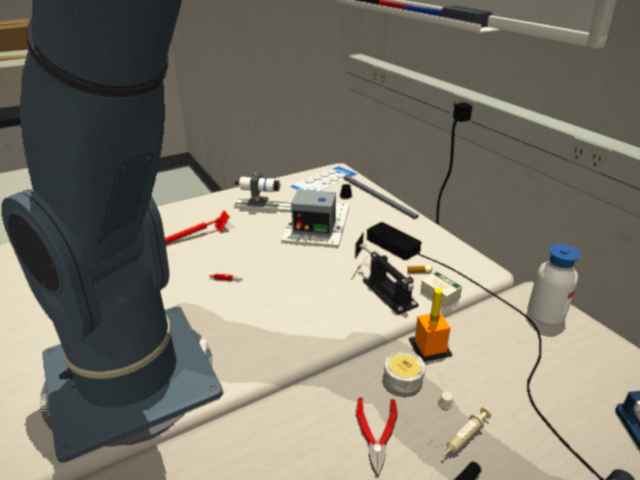

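View pics/top0.png

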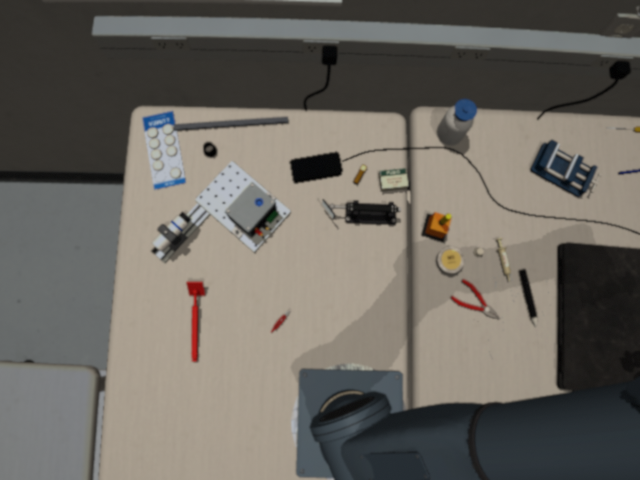

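The scene view shows the stylus upright in its orange stand at about (434,325), the mirror in the black rest at (390,280) with its head at (360,245), and the module at (315,212). The top view shows the stylus at (447,218), the rest at (370,212), the mirror head at (330,212), the blue ring at (260,202) and the camera at (172,235). The red look-alike is at (196,320).

```bash
cat > h.py <<'E'
import cv2, numpy as np
from scipy.spatial.transform import Rotation as R
from plant import ctrl, eyes
def cam(n):
    c=eyes.get_calibration(n); K,D=c["mtx"],c["D"]
    if n=="wrist":
        s=ctrl.observe(); Rt=R.from_rotvec(s["tool_rot"]).as_matrix(); M=c["mount"]
        return K,D,Rt@M[:3,:3],s["position"]+Rt@M[:3,3]
    return K,D,R.from_rotvec(c["orientation"]).as_matrix(),c["xyz"]
def ray(C,uv):
    K,D,Rc,o=C; p=cv2.undistortPoints(np.float64(uv).reshape(-1,1,2),K,D).reshape(-1,2)
    return o,np.c_[p,np.ones(len(p))]@Rc.T
def onz(C,uv,z):
    o,d=ray(C,uv); return o+d*((z-o[2])/d[:,2])[:,None]
def proj(C,P):
    K,D,Rc,o=C; return cv2.projectPoints((np.float64(P).reshape(-1,3)-o)@Rc,np.zeros(3),np.zeros(3),K,D)[0].reshape(-1,2)
def tri(rays):
    A=np.zeros((3,3));b=np.zeros(3)
    for o,d in rays:
        d=d.ravel()/np.linalg.norm(d);Q=np.eye(3)-np.outer(d,d);A+=Q;b+=Q@o
    return np.linalg.solve(A,b)
def mask(im,lo,hi): return cv2.inRange(cv2.cvtColor(im,cv2.COLOR_BGR2HSV),np.array(lo),np.array(hi))
def blobs(m,amin=15):
    n,l,s,c=cv2.connectedComponentsWithStats(m)
    return [(int(s[i,4]),c[i].round(1).tolist(),s[i,:4].tolist()) for i in range(1,n) if s[i,4]>=amin],l
E
python3 - <<'E'
from h import *
for n in("top","scene"):
    im=cv2.imread(f"pics/{n}0.png")
    for k,lo,hi in(("yellow",(22,120,100),(35,255,255)),("orange",(8,150,90),(20,255,255)),("blue",(100,120,60),(125,255,255))):
        print(n,k,blobs(mask(im,lo,hi),8)[0])
C=cam("top")
np.set_printoptions(precision=4,suppress=True)
print("ring",onz(C,[260,202],.088),"stylus top",onz(C,[448,217],.122),"rest",onz(C,[[347,212],[396,213]],.058),"head",onz(C,[330,212],.06))
print("plate corners",onz(C,[[234,163],[291,211],[255,251],[197,200]],.01),"lens~",onz(C,[[188,215]],.075))
E
```

```text
top yellow [(17, [637.3, 128.6], [635, 127, 5, 4]), (28, [447.6, 216.4], [445, 214, 6, 6]), (8, [451.9, 251.5], [450, 251, 5, 2])]
top orange [(48, [358.5, 176.2], [355, 170, 8, 13]), (272, [438.6, 223.5], [429, 213, 22, 21])]
top blue [(353, [465.0, 109.2], [456, 99, 20, 22]), (266, [158.6, 119.8], [144, 112, 30, 18]), (32, [543.9, 161.2], [541, 157, 6, 9]), (25, [554.7, 163.6], [552, 159, 6, 9]), (14, [578.7, 160.6], [577, 158, 4, 7]), (32, [573.4, 173.2], [570, 167, 8, 14]), (26, [552.0, 178.7], [547, 175, 12, 9]), (114, [169.8, 183.0], [155, 179, 30, 9]), (36, [258.7, 201.8], [256, 199, 7, 7])]
scene yellow [(267, [436.3, 303.2], [431, 288, 12, 36]), (428, [404.1, 365.4], [390, 355, 29, 21])]
scene orange [(13, [14.8, 25.8], [11, 25, 8, 4]), (10, [24.0, 26.1], [22, 24, 5, 4]), (15, [297.7, 226.3], [296, 225, 5, 4]), (14, [306.4, 226.8], [305, 225, 4, 5]), (64, [415.8, 268.9], [408, 267, 17, 5]), (1130, [431.7, 334.7], [414, 312, 36, 44])]
scene blue [(153, [424.4, 10.0], [404, 6, 38, 10]), (57, [345.6, 171.1], [335, 167, 20, 9]), (11, [295.2, 186.9], [292, 186, 7, 3]), (528, [563.6, 254.6], [549, 244, 31, 24]), (57, [635.1, 395.6], [630, 393, 10, 8]), (23, [620.2, 408.7], [618, 405, 5, 10]), (94, [635.3, 430.1], [629, 423, 11, 18])]
ring [[0.4736 0.2123 0.088 ]] stylus top [[ 0.444 -0.192  0.122]] rest [[ 0.4641  0.0192  0.058 ]
 [ 0.4652 -0.0913  0.058 ]] head [[0.4625 0.0574 0.06  ]]
plate corners [[0.5883 0.2865 0.01  ]
 [0.4745 0.1466 0.01  ]
 [0.3774 0.2262 0.01  ]
 [0.4948 0.3684 0.01  ]] lens~ [[0.4429 0.3715 0.075 ]]
```

Request:
{"op": "arm_command", "data": {
  "deltas": [0.89,-0.87,0,0,-0.1,0.89,-0.87,0,0,-0.1,0.89,-0.87,0,0,-0.1,0.89,-0.87,0,0,-0.1,0.89,-0.87,0,0,-0.1,0.89,-0.87,0,0,-0.1,0.89,-0.87,0,0,-0.1,0.89,-0.87,0,0,-0.1,0.89,-0.87,0,0,-0.1,0.89,-0.87,0,0,-0.1,0.89,-0.87,0,0,-0.1,0.89,-0.87,0,0,-0.1],
  "newtons": 60
}}

```text
time_s: 1.1
position: [0.4437, -0.1905, 0.2313]
tool_rot: [-3.098, -0.521, 0.0]
ft_force: [0.6, 0.9, -0.6]
finger_gap: 0.454
grip_force: 0.0
```

```bash
python3 - <<'E'
from h import *
np.set_printoptions(precision=4,suppress=True)
C=cam("wrist"); im=eyes.grab_frame("wrist"); cv2.imwrite("pics/w1.png",im)
for k,lo,hi in(("yellow",(22,120,90),(35,255,255)),("orange",(6,150,80),(20,255,255))):
    print(k,blobs(mask(im,lo,hi),100)[0])
print(proj(C,[[.444,-.192,.122],[.444,-.192,.058]]))
E
```

```text
yellow [(471, [319.7, 229.7], [310, 212, 20, 33]), (1055, [321.8, 294.0], [300, 274, 44, 41])]
orange [(227, [157.9, 11.7], [146, 0, 28, 26]), (2083, [318.9, 206.8], [288, 177, 64, 61])]
[[318.9929 239.318 ]
 [318.4767 218.3983]]
```

View pics/w1.png

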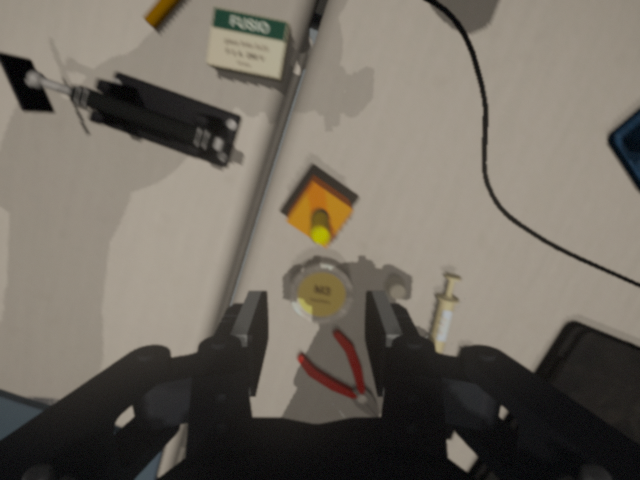

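The wrist view shows the stylus cap at (321,236) over the orange block (318,207), the mirror rest at upper left (head at about (30,85)) and the tin at (322,293).

```bash
python3 - <<'E'
from h import *
np.set_printoptions(precision=4,suppress=True)
C=cam("wrist"); im=cv2.imread("pics/w1.png")
v=cv2.cvtColor(im,cv2.COLOR_BGR2HSV)
m=mask(im,(22,120,90),(35,255,255)); m[260:]=0
ys=np.where(m)[0]; 
for y in range(210,247,2): print(y,[int(a) for a in np.where(m[y])[0][[0,-1]]] if m[y].any() else None, v[y,320])
cap=mask(im,(22,120,190),(35,255,255)); cap[260:]=0; b=blobs(cap,30)[0]; print(b)
for q in b: print(onz(C,q[1],.122), onz(cam("top"),[447.6,216.4],.122))
# orange top face corners: use contour of (orange|yellow)
o=mask(im,(6,150,80),(35,255,255)); o[260:]=0; o[:150]=0
c=max(cv2.findContours(o,0,1)[0],key=cv2.contourArea); p=cv2.approxPolyDP(c,4,True)[:,0]; print(p, onz(C,p,.058))
E
```

```text
210 None [ 18 149  89]
212 [320, 320] [ 22 156  93]
214 [316, 324] [ 22 183 103]
216 [314, 324] [ 22 185 105]
218 [314, 324] [ 22 180 106]
220 [314, 325] [ 23 183 106]
222 [313, 325] [ 22 173 109]
224 [313, 326] [ 24 194 117]
226 [312, 326] [ 26 218 143]
228 [311, 327] [ 28 233 163]
230 [310, 328] [ 29 240 171]
232 [310, 329] [ 30 240 174]
234 [310, 329] [ 30 246 175]
236 [310, 329] [ 30 254 175]
238 [311, 329] [ 30 254 175]
240 [313, 329] [ 29 239 176]
242 [315, 328] [ 28 226 173]
244 [320, 325] [ 24 135 168]
246 None [ 20  58 155]
[]
[[313 177]
 [289 211]
 [288 221]
 [325 245]
 [351 209]
 [343 196]] [[ 0.4791 -0.1677  0.058 ]
 [ 0.4463 -0.1583  0.058 ]
 [ 0.438  -0.1602  0.058 ]
 [ 0.4288 -0.1961  0.058 ]
 [ 0.4649 -0.2057  0.058 ]
 [ 0.4727 -0.1957  0.058 ]]
```

```bash
python3 - <<'E'
from h import *
np.set_printoptions(precision=4,suppress=True)
C=cam("wrist"); P=onz(C,[320,235],.122)[0]; print(P, onz(cam("top"),[447.6,216.4],.122), onz(C,[319.5,212.5],.058))
sc=cv2.imread("pics/scene0.png"); m=mask(sc,(22,120,100),(35,255,255)); y,x=np.where(m[280:330]); 
for r in (289,290,292): print(r,np.where(m[r])[0][[0,-1]] if m[r].any() else 0)
o,d=ray(cam("scene"),[437.5,291]); t=tri([ray(C,[320,235]),(o,d)]); print("tri",t)
s=ctrl.observe(); Rt=R.from_rotvec(s["tool_rot"]).as_matrix()
print(Rt.T@(np.r_[P[:2],.079]-s["position"])/.4)
E
```

```text
[ 0.4514 -0.1831  0.122 ] [[ 0.4453 -0.1911  0.122 ]] [[ 0.4535 -0.1824  0.058 ]]
289 [434 441]
290 [434 441]
292 [433 442]
tri [ 0.451  -0.1858  0.1136]
[0.0064 0.0059 0.3809]
```

```bash
python3 - <<'E'
from h import *
np.set_printoptions(precision=4,suppress=True)
P=[[.4514,-.1831,.122],[.4514,-.1831,.058]]
T=cam("top"); print(proj(T,P), proj(cam("scene"),P))
im=cv2.imread("pics/top0.png"); cv2.imwrite("pics/c1.png",cv2.resize(im[190:250,415:475],None,fx=8,fy=8,interpolation=0))
sc=cv2.imread("pics/scene0.png"); cv2.imwrite("pics/c1.png",np.hstack([cv2.resize(im[195:245,415:465],(400,400),interpolation=0),cv2.resize(sc[280:370,395:485],(400,400),interpolation=0)]))
E
```

```text
[[443.8084 213.4873]
 [436.5077 220.1927]] [[435.6475 285.2957]
 [431.0336 316.6623]]
```

View pics/c1.png

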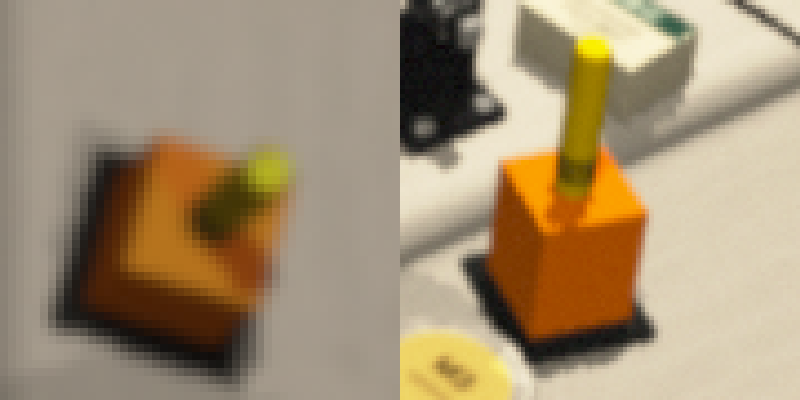

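The crop shows the cap at (448.7,216.3) in top and (438.2,290.1) in scene. The shoulder is at about (441.7,222.0) in top and (434.4,323.2) in scene.

```bash
python3 - <<'E'
from h import *
np.set_printoptions(precision=4,suppress=True)
T,S,W=cam("top"),cam("scene"),cam("wrist")
for a,b,w,z in(([448.7,216.3],[438.2,290.1],[320,235],.122),([441.7,222],[434.4,322.5],[319.5,212.5],.058)):
    print(tri([ray(T,a),ray(S,b)]),tri([ray(T,a),ray(W,w)]),tri([ray(S,b),ray(W,w)]),onz(T,a,z),onz(S,b,z),onz(W,w,z))
# TCP in picture
s=ctrl.observe(); print(proj(W,s["position"]),s["position"],s["tool_rot"])
E
```

```text
[ 0.4463 -0.194   0.1217] [ 0.4482 -0.1889  0.1181] [ 0.4516 -0.1859  0.1153] [[ 0.4456 -0.1935  0.122 ]] [[ 0.4468 -0.1944  0.122 ]] [[ 0.4514 -0.1831  0.122 ]]
[ 0.4481 -0.1954  0.0563] [ 0.4503 -0.1887  0.057 ] [ 0.4537 -0.1856  0.0476] [[ 0.4476 -0.1949  0.058 ]] [[ 0.4468 -0.1967  0.058 ]] [[ 0.4535 -0.1824  0.058 ]]
[[316.9465 312.5604]] [ 0.4478 -0.1824  0.2314] [-3.0919 -0.5343 -0.0047]
```

```bash
python3 - <<'E'
from h import *
np.set_printoptions(precision=4,suppress=True)
def p():
    s=ctrl.observe(); print(s["time_s"],s["position"],s["tool_rot"],s["joint_pos"],s["qvel"])
p();p();eyes.grab_frame("wrist");p()
E
```

```text
1.15 [ 0.4478 -0.1824  0.2314] [-3.0919 -0.5343 -0.0047] [ 0.3714  0.2935 -0.1023  1.9247  0.0311  0.924  -0.9739] [ 0.067   0.0041  0.0121 -0.0072 -0.0189 -0.0033  0.192 ]
1.15 [ 0.4478 -0.1824  0.2314] [-3.0919 -0.5343 -0.0047] [ 0.3714  0.2935 -0.1023  1.9247  0.0311  0.924  -0.9739] [ 0.067   0.0041  0.0121 -0.0072 -0.0189 -0.0033  0.192 ]
1.2 [ 0.4463 -0.186   0.2313] [-3.0931 -0.5354 -0.0029] [ 0.3753  0.2936 -0.0985  1.9248  0.0318  0.9242 -0.9662] [ 0.0753 -0.0001  0.0904  0.0058  0.0257  0.0063  0.1   ]
```

Request:
{"op": "arm_command", "data": {
  "deltas": [0,0,0,0,-0.1,0,0,0,0,-0.1,0,0,0,0,-0.1,0,0,0,0,-0.1]
}}

```text
time_s: 1.53
position: [0.4426, -0.1942, 0.2312]
tool_rot: [3.099, 0.516, -0.001]
ft_force: [0.2, -0.5, -0.0]
finger_gap: 0.452
grip_force: 0.0
```

```bash
cat >> h.py <<'E'
def shot(n,name):
    C=cam(n); im=eyes.grab_frame(n); cv2.imwrite(f"pics/{name}.png",im); return C,im
def delta(target):
    s=ctrl.observe(); Rt=R.from_rotvec(s["tool_rot"]).as_matrix()
    print("pos",s["position"],"yaw x",np.degrees(np.arctan2(Rt[1,0],Rt[0,0])).round(2),"delta",(Rt.T@(np.array(target)-s["position"])/.4).round(4))
E
python3 - <<'E'
from h import *
np.set_printoptions(precision=4,suppress=True)
C,im=shot("wrist","w2")
m=mask(im,(27,120,140),(35,255,255)); m[265:]=0
b=max(blobs(m,30)[0]); print(b)
P=onz(C,b[1],.122)[0]; print(P); delta([*P[:2],.079]); print(ctrl.observe()["qvel"])
E
```

```text
(215, [317.1, 233.8], [309, 226, 17, 16])
[ 0.446  -0.1933  0.122 ]
pos [ 0.4427 -0.194   0.2312] yaw x 18.93 delta [0.0086 0.001  0.3806]
[-0.0024 -0.002  -0.0063 -0.0001 -0.0024 -0.0012 -0.0016]
```

Request:
{"op": "arm_command", "data": {
  "deltas": [0.0085,0.001,0.05,0,-0.1,0.0085,0.001,0.12,0,-0.1,0.0085,0.001,0.2,0,-0.1,0.0085,0.001,0.28,0,-0.1,0.0085,0.001,0.34,0,-0.1,0.0085,0.001,0.37,0,-0.1,0.0085,0.001,0.38,0,-0.1,0.0085,0.001,0.38,0,-0.1,0.0085,0.001,0.38,0,-0.1,0.0085,0.001,0.38,0,-0.1]
}}

```text
time_s: 2.42
position: [0.4473, -0.1926, 0.0803]
tool_rot: [3.097, 0.519, 0.003]
ft_force: [0.3, 0.1, 0.3]
finger_gap: 0.45
grip_force: 0.0
```

```bash
python3 - <<'E'
from h import *
np.set_printoptions(precision=4,suppress=True)
delta([.446,-.1933,.079]); s=ctrl.observe(); print(s["qvel"],s["ft_force"])
E
```

```text
pos [ 0.4473 -0.1926  0.0803] yaw x 19.03 delta [-0.0036  0.0007  0.0033]
[-0.0023 -0.0076 -0.003   0.0005  0.0013 -0.0029 -0.0002] [0.3162 0.0812 0.2875]
```

Request:
{"op": "arm_command", "data": {
  "deltas": [-0.003,0.001,0,0,-0.4,-0.003,0.001,0,0,-0.5,-0.003,0.001,0,0,-0.6,-0.003,0.001,0,0,-1,-0.003,0.001,0,0,-1,-0.003,0.001,0,0,-1,-0.003,0.001,0,0,-1,-0.003,0.001,0,0,-1,-0.003,0.001,0,0,-1],
  "newtons": 60
}}

```text
time_s: 3.17
position: [0.4459, -0.1929, 0.0798]
tool_rot: [3.098, 0.52, 0.001]
ft_force: [-1.3, -0.5, 6.9]
finger_gap: 0.149
grip_force: 58.3
```

```bash
python3 - <<'E'
from h import *
np.set_printoptions(precision=4,suppress=True)
delta([.446,-.1933,.2]); s=ctrl.observe(); print(s["joint_pos"],s["qvel"],s["ft_force"],s["finger_gap"],s["grip_force"])
E
```

```text
pos [ 0.4459 -0.1929  0.0798] yaw x 19.07 delta [ 0.0001  0.0011 -0.3006]
[ 0.3662  0.5094 -0.0782  2.1033  0.0755  0.5307 -1.0052] [0.0001 0.0002 0.0011 0.0015 0.0014 0.0019 0.0006] [-1.2848 -0.5228  6.9417] 0.1494300266194597 58.349202275276184
```

Request:
{"op": "arm_command", "data": {
  "deltas": [0,0,-0.05,0,-1,0,0,-0.12,0,-1,0,0,-0.21,0,-1,0.0,0,-0.3,0,-1,0.02,-0.06,-0.37,0,-1,0.04,-0.14,-0.42,0,-1,0.065,-0.22,-0.425,0,-1,0.088,-0.3,-0.425,0,-1,0.11,-0.38,-0.425,0,-1,0.134,-0.46,-0.425,0,-1,0.158,-0.54,-0.425,0,-1,0.18,-0.62,-0.425,0,-1]
}}

```text
time_s: 4.17
position: [0.4322, 0.0667, 0.2495]
tool_rot: [3.098, 0.52, 0.001]
ft_force: [0.7, -0.8, 0.1]
finger_gap: 0.152
grip_force: 58.4
```

Request:
{"op": "arm_command", "data": {
  "deltas": [0.023,-0.08,0,0,-1,0.046,-0.15,0,0,-1,0.065,-0.21,0,0,-1,0.08,-0.26,0,0,-1,0.09,-0.3,0,0,-1,0.093,-0.315,0,0,-1,0.093,-0.315,0,0,-1,0.093,-0.315,0,0,-1,0.093,-0.315,0,0,-1,0.093,-0.315,0,0,-1,0.093,-0.315,0,0,-1,0.093,-0.315,0,0,-1]
}}

```text
time_s: 5.17
position: [0.4268, 0.1957, 0.2493]
tool_rot: [3.098, 0.519, 0.0]
ft_force: [-0.4, 0.4, -0.4]
finger_gap: 0.148
grip_force: 58.4
```

```bash
python3 - <<'E'
from h import *
np.set_printoptions(precision=4,suppress=True)
C,im=shot("wrist","w3"); s=ctrl.observe(); print(s["time_s"],s["position"],s["qvel"],s["finger_gap"],s["grip_force"])
print(proj(C,[.474,.212,.088]), blobs(mask(im,(100,120,50),(125,255,255)),30)[0])
E
```

```text
5.2167 [0.4268 0.1958 0.2494] [-0.0032  0.0009 -0.0026 -0.0016 -0.0001 -0.0002 -0.0024] 0.15078152577983414 58.42603091150522
[[316.4063 157.4862]] [(1058, [105.8, 7.7], [65, 0, 81, 18]), (147, [80.5, 149.7], [70, 133, 30, 31]), (210, [313.3, 157.5], [302, 146, 24, 25]), (128, [313.5, 157.1], [308, 151, 12, 13])]
```

View pics/w3.png

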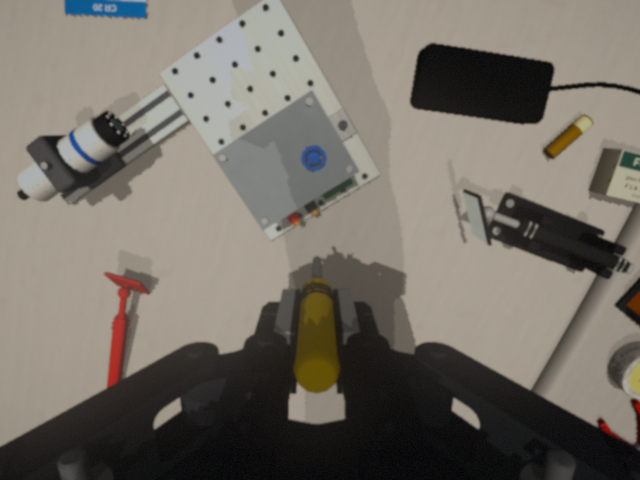

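Wrist view: the blue ring is at (313,157), module top corners at about (312,93), (218,158), (268,230) and (357,170), plate corners at about (161,72), (378,176) and (271,241). The stylus tip is at about (317,262), the lens end of the camera at (112,130), and the mirror head at (477,215) with the rest to its right.

```bash
python3 - <<'E'
from h import *
np.set_printoptions(precision=4,suppress=True)
C=cam("wrist"); im=cv2.imread("pics/w3.png")
H=onz(C,[313.4,157.3],.088)[0]; print("hole",H)
g=cv2.cvtColor(im,cv2.COLOR_BGR2HSV)
for p in((250,170),(290,120),(180,80),(230,60),(150,180),(330,190)): print(p,g[p[1],p[0]])
m=mask(im,(85,15,60),(128,90,175)); m=cv2.morphologyEx(m,cv2.MORPH_CLOSE,np.ones((9,9),np.uint8)); m=cv2.morphologyEx(m,cv2.MORPH_OPEN,np.ones((9,9),np.uint8))
n,l,s,c=cv2.connectedComponentsWithStats(m); i=l[160,260]; mm=(l==i).astype(np.uint8)
ct=max(cv2.findContours(mm,0,1)[0],key=cv2.contourArea); w=onz(C,ct[:,0],.088)[:,:2]
r=cv2.minAreaRect(np.float32(w*1000)); print(s[i],r,cv2.boxPoints(r))
print("plate",onz(C,[[161,72],[378,176],[271,241]],.010))
s=ctrl.observe(); print("tip pred",proj(C,s["position"]-[0,0,.0698]))
E
```

```text
hole [0.4734 0.2144 0.088 ]
(250, 170) [ 53   8 132]
(290, 120) [ 70   6 118]
(180, 80) [ 51  10 179]
(230, 60) [110  13 183]
(150, 180) [ 18  33 169]
(330, 190) [60 39 72]
[     0      0    640    480 306851] ((375.10076904296875, 173.90245056152344), (444.9151916503906, 677.2730102539062), 18.907468795776367) [[  54.9143  422.1819]
 [ 274.3783 -218.5476]
 [ 695.2873  -74.377 ]
 [ 475.8232  566.3525]]
plate [[0.4967 0.371  0.01  ]
 [0.4719 0.1482 0.01  ]
 [0.3755 0.227  0.01  ]]
tip pred [[316.7289 257.5857]]
```

```bash
python3 - <<'E'
from h import *
np.set_printoptions(precision=4,suppress=True)
s=ctrl.observe(); C=cam("wrist"); im=cv2.imread("pics/w3.png")
def rect(lo,hi,seed,z,k=5):
    m=mask(im,lo,hi); m=cv2.morphologyEx(m,cv2.MORPH_CLOSE,np.ones((k,k),np.uint8)); m=cv2.morphologyEx(m,cv2.MORPH_OPEN,np.ones((7,7),np.uint8))
    n,l,st,c=cv2.connectedComponentsWithStats(m); i=l[seed[1],seed[0]]; mm=(l==i).astype(np.uint8)
    ct=max(cv2.findContours(mm,0,1)[0],key=cv2.contourArea); w=onz(C,ct[:,0],z)[:,:2]
    r=cv2.minAreaRect(np.float32(w*1000)); print(st[i],r); return r
r=rect((0,0,90),(180,25,150),(250,170),.088)
# glob fit of station from points
loc=np.array([[-8,-20],[130,65],[-60,-65],[-60,65]])/1000.; W=np.array([[.4734,.2144],[.4967,.371],[.4719,.1482],[.3755,.227]])
def fit(l,w):
    a=l-l.mean(0);b=w-w.mean(0); th=np.arctan2((a[:,0]*b[:,1]-a[:,1]*b[:,0]).sum(),(a*b).sum()); c,s=np.cos(th),np.sin(th)
    Q=np.array([[c,-s],[s,c]]); t=w.mean(0)-Q@l.mean(0); return th,t,w-(l@Q.T+t)
print(fit(loc,W))
# rim of the blue ring in top view at z .088
print(onz(cam("top"),[258.7,201.8],.088))
E
```

```text
[  216    93   152   140 10968] ((465.2582702636719, 226.37466430664062), (83.72232818603516, 102.29174041748047), 50.42274475097656)
(np.float64(0.8691016449485336), array([0.4626, 0.2325]), array([[ 0.0006,  0.0009],
       [-0.0002, -0.0028],
       [-0.0017,  0.0035],
       [ 0.0012, -0.0016]]))
[[0.4739 0.2152 0.088 ]]
```

```bash
python3 - <<'E'
from h import *
delta([.4735,.2146,.165])
E
```

```text
pos [0.42680624 0.19582698 0.24936663] yaw x 19.02 delta [ 0.1256 -0.0064  0.2109]
```

Request:
{"op": "arm_command", "data": {
  "deltas": [0.04,-0.002,0,0,-1,0.09,-0.005,0.02,0,-1,0.12,-0.0064,0.06,0,-1,0.1255,-0.0064,0.12,0,-1,0.1255,-0.0064,0.17,0,-1,0.1255,-0.0064,0.2,0,-1,0.1255,-0.0064,0.205,0,-1,0.1255,-0.0064,0.205,0,-1,0.1255,-0.0064,0.205,0,-1,0.1255,-0.0064,0.205,0,-1,0.1255,-0.0064,0.205,0,-1]
}}

```text
time_s: 6.13
position: [0.4738, 0.2154, 0.1683]
tool_rot: [-3.098, -0.52, -0.003]
ft_force: [0.5, 0.4, -0.3]
finger_gap: 0.15
grip_force: 58.4
```

```bash
python3 - <<'E'
from h import *
C,im=shot("wrist","w4")
c=im[150:330,220:420]; cv2.imwrite("pics/w4c.png",cv2.resize(c,None,fx=3,fy=3,interpolation=cv2.INTER_CUBIC))
b=blobs(mask(im,(100,120,50),(125,255,255)),30)[0]; print(b); print(proj(C,[[.4735,.2146,.088],ctrl.observe()["position"]-[0,0,.0698]]))
delta([.4735,.2146,.1453])
E
```

```text
[(1568, [62.8, 49.9], [14, 39, 98, 23]), (214, [23.1, 232.5], [13, 211, 32, 38]), (462, [318.2, 251.0], [303, 240, 32, 28])]
[[317.91092371 253.12997015]
 [316.88417826 257.93783838]]
pos [0.47367826 0.21532478 0.16816789] yaw x 19.06 delta [-0.0011  0.0016  0.0572]
```

View pics/w4c.png

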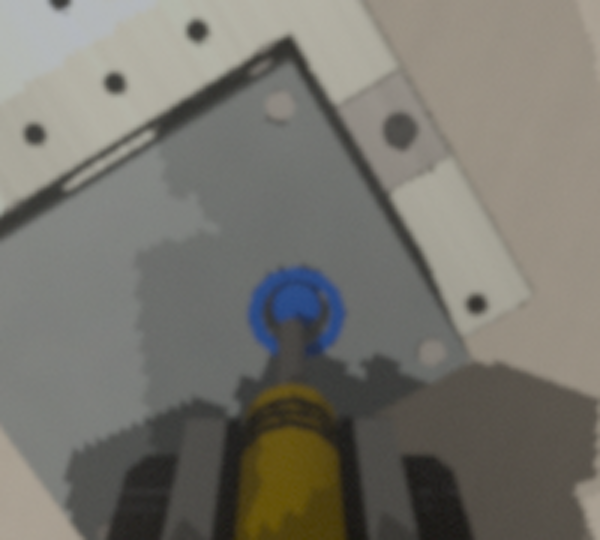

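The crop shows the ring centred at about (319,254) with the pin tip at (317,258), just above the hole and within about 1 mm of its centre.

Request:
{"op": "arm_command", "data": {
  "deltas": [-0.002,0.002,0.01,0,-1,-0.002,0.002,0.02,0,-1,-0.002,0.002,0.03,0,-1,-0.002,0.002,0.04,0,-1,-0.002,0.002,0.048,0,-1,-0.002,0.002,0.055,0,-1,-0.002,0.002,0.06,0,-1,-0.002,0.002,0.06,0,-1,-0.002,0.002,0.06,0,-1,-0.002,0.002,0.06,0,-1]
}}

```text
time_s: 7.02
position: [0.4731, 0.2143, 0.1438]
tool_rot: [-3.098, -0.52, -0.001]
ft_force: [-1.8, -0.9, 10.1]
finger_gap: 0.149
grip_force: 59.6
```

Request:
{"op": "arm_command", "data": {
  "deltas": [0,0,-0.04,0,-1,0,0,-0.1,0,-1,0,0,-0.18,0,-1,-0.02,0.05,-0.24,0,-1,-0.05,0.12,-0.265,0,-1,-0.08,0.19,-0.265,0,-1,-0.11,0.26,-0.265,0,-1,-0.14,0.335,-0.265,0,-1,-0.17,0.41,-0.265,0,-1,-0.2,0.485,-0.265,0,-1,-0.235,0.56,-0.265,0,-1,-0.267,0.635,-0.265,0,-1]
}}

```text
time_s: 8.02
position: [0.4542, -0.0623, 0.2491]
tool_rot: [-3.098, -0.521, 0.0]
ft_force: [0.8, 0.6, -0.4]
finger_gap: 0.153
grip_force: 58.4
```

Request:
{"op": "arm_command", "data": {
  "deltas": [-0.03,0.07,0,0,-1,-0.06,0.14,0,0,-1,-0.085,0.2,0,0,-1,-0.105,0.25,0,0,-1,-0.12,0.285,0,0,-1,-0.13,0.305,0,0,-1,-0.13,0.305,0,0,-1,-0.13,0.305,0,0,-1,-0.13,0.305,0,0,-1,-0.13,0.305,0,0,-1,-0.13,0.305,0,0,-1]
}}

```text
time_s: 8.93
position: [0.4458, -0.192, 0.2494]
tool_rot: [-3.098, -0.523, -0.0]
ft_force: [0.2, -0.8, -0.3]
finger_gap: 0.149
grip_force: 58.4
```

```bash
python3 - <<'E'
from h import *
C,im=shot("wrist","w5")
delta([.4459,-.1929,.0798]); print(ctrl.observe()["qvel"].round(3))
cv2.imwrite("pics/w5c.png",cv2.resize(im[150:330,220:420],None,fx=3,fy=3,interpolation=cv2.INTER_CUBIC))
E
```

```text
pos [ 0.44574186 -0.19221774  0.2493533 ] yaw x 19.15 delta [-3.000e-04  1.800e-03  4.239e-01]
[ 0.004  0.001  0.004 -0.001  0.    -0.     0.002]
```

View pics/w5c.png

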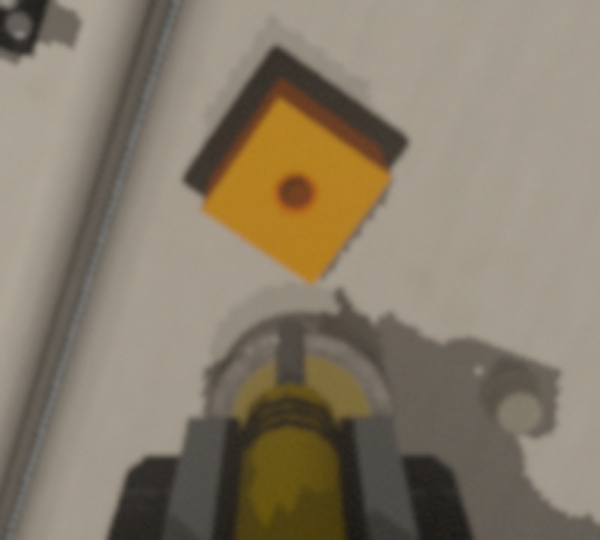

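The crop shows the empty stand hole at (318.7,214.3) with the stylus still straight in the fingers. I'll lower to just above the hole and check.

Request:
{"op": "arm_command", "data": {
  "deltas": [0,0.0015,0.05,0,-1,0,0.0015,0.11,0,-1,0,0.0015,0.18,0,-1,0,0.0015,0.24,0,-1,0,0.0015,0.27,0,-1,0,0.0015,0.28,0,-1,0,0.0015,0.28,0,-1,0,0.0015,0.28,0,-1,0,0.0015,0.28,0,-1]
}}

```text
time_s: 9.73
position: [0.4465, -0.1938, 0.1383]
tool_rot: [3.097, 0.521, 0.002]
ft_force: [0.5, -0.9, -0.7]
finger_gap: 0.15
grip_force: 58.4
```

```bash
python3 - <<'E'
from h import *
np.set_printoptions(precision=4,suppress=True)
C5=None
C,im=shot("wrist","w6")
delta([.4459,-.1929,.0798]); p=ctrl.observe()["position"]; print(proj(C,[p-[0,0,.0698],[*p[:2],.058],[.4459,-.1929,.058]]))
cv2.imwrite("pics/w6c.png",cv2.resize(im[180:300,260:380],None,fx=5,fy=5,interpolation=cv2.INTER_CUBIC))
E
```

```text
pos [ 0.4464 -0.1938  0.1383] yaw x 19.07 delta [-0.0007 -0.0028  0.1463]
[[316.6925 257.8275]
 [316.6525 252.2791]
 [314.9079 252.6001]]
```

View pics/w6c.png

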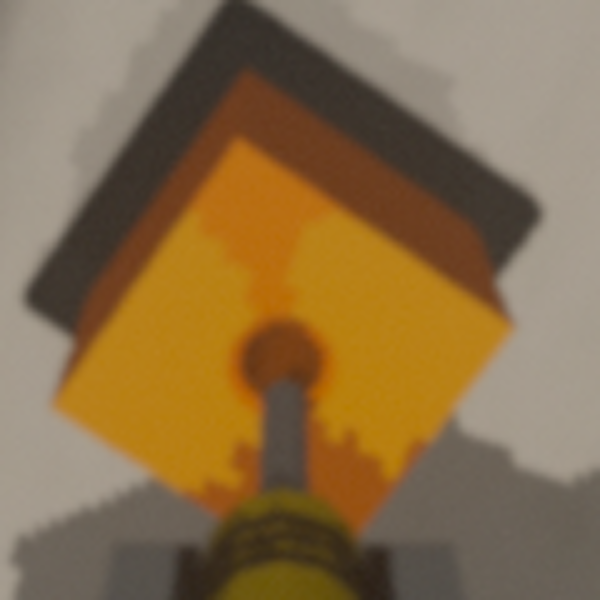

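The hole is at (316.6,252) and the predicted pin axis meets it at (316.7,252.3), so they are aligned. Insert straight down and release.

Request:
{"op": "arm_command", "data": {
  "deltas": [0,0,0.02,0,-1,0,0,0.045,0,-1,0,0,0.07,0,-1,0,0,0.095,0,-1,0,0,0.12,0,-1,0,0,0.135,0,-1,0,0,0.145,0,-1,0,0,0.147,0,-1,0,0,0.147,0,-1,0,0,0.147,0,-1]
}}

```text
time_s: 10.62
position: [0.4458, -0.1936, 0.0796]
tool_rot: [3.098, 0.52, 0.001]
ft_force: [-4.0, 2.4, 15.7]
finger_gap: 0.151
grip_force: 60.2
```

Request:
{"op": "arm_command", "data": {
  "deltas": [0,0,-0.002,0,-0.5,0,0,-0.002,0,-0.3,0,0,-0.002,0,-0.1,0,0,-0.002,0,-0.1,0,0,-0.002,0,-0.1,0,0,-0.002,0,-0.1,0,0,-0.06,0,-0.1,0,0,-0.14,0,-0.1,0,0,-0.23,0,-0.1,0,0,-0.32,0,-0.1,0,0,-0.4,0,-0.1,0,0,-0.42,0,-0.1]
}}

```text
time_s: 11.62
position: [0.4475, -0.1943, 0.2513]
tool_rot: [3.095, 0.519, 0.01]
ft_force: [0.3, 0.3, -0.2]
finger_gap: 0.452
grip_force: 0.0
```

```bash
python3 - <<'E'
from h import *
np.set_printoptions(precision=4,suppress=True)
# rough mirror rest from top view; handle ~ (.465,-.035)
im,C=cv2.imread("pics/top0.png"),cam("top")
g=cv2.cvtColor(im,cv2.COLOR_BGR2GRAY)
m=((g<60)*255).astype(np.uint8); m[:190]=0;m[235:]=0;m[:,:315]=0;m[:,410:]=0
print(blobs(m,20)[0]); s=ctrl.observe(); print(s["joint_pos"]); delta([.42,-.035,.27])
E
```

```text
[(939, [370.7, 213.3], [346, 201, 52, 24])]
[ 0.4095  0.2761 -0.1251  1.8888  0.0416  0.9721 -0.9724]
pos [ 0.4475 -0.1943  0.2513] yaw x 19.05 delta [ 0.0652 -0.3987 -0.0481]
```

Request:
{"op": "arm_command", "data": {
  "deltas": [0.02,-0.045,-0.02,-0.06,-0.1,0.045,-0.1,-0.047,-0.12,-0.1,0.07,-0.155,-0.047,-0.18,-0.1,0.095,-0.21,-0.047,-0.24,-0.1,0.12,-0.265,-0.047,-0.3,-0.1,0.145,-0.32,-0.047,-0.36,-0.1,0.165,-0.37,-0.047,-0.42,-0.1,0.18,-0.4,-0.047,-0.48,-0.1,0.19,-0.42,-0.047,-0.54,-0.1,0.19,-0.42,-0.047,-0.6,-0.1,0.19,-0.42,-0.047,-0.62,-0.1,0.19,-0.42,-0.047,-0.62,-0.1]
}}

```text
time_s: 12.62
position: [0.4625, -0.0099, 0.2649]
tool_rot: [-2.216, -2.226, 0.001]
ft_force: [1.2, -0.5, 0.6]
finger_gap: 0.451
grip_force: 0.0
```

Request:
{"op": "arm_command", "data": {
  "deltas": [0,0,0,0,-0.1,0,0,0,0,-0.1,0,0,0,0,-0.1,0,0,0,0,-0.1]
}}

```text
time_s: 12.95
position: [0.4626, -0.0101, 0.2653]
tool_rot: [-2.22, -2.223, 0.0]
ft_force: [0.1, 0.4, 0.2]
finger_gap: 0.45
grip_force: 0.0
```

```bash
python3 - <<'E'
from h import *
np.set_printoptions(precision=4,suppress=True)
C,im=shot("wrist","w7"); s=ctrl.observe(); print(s["time_s"],s["qvel"],s["joint_pos"]); delta([.4645,-.036,.0363])
E
```

```text
13.0 [-0.0002 -0.0001 -0.0016  0.0004  0.0017  0.0015  0.0051] [ 0.2816  0.247  -0.4554  1.9072  0.1269  1.0154 -0.2277]
pos [ 0.4626 -0.0101  0.2653] yaw x 90.07 delta [-0.0647  0.0046  0.5724]
```

View pics/w7.png

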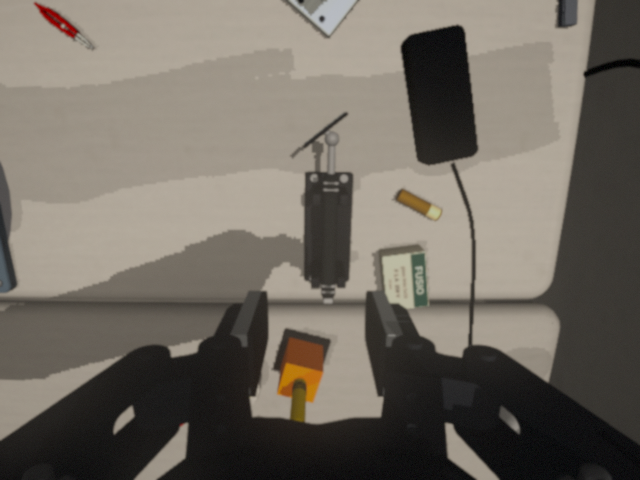

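The wrist view shows the black rest with the handle along column ~329 (rows 172-290), the knuckle ball at (332,138) and the mirror head edge-on from (293,155) to (347,114). The stylus stands in its block at (300,385).

```bash
python3 - <<'E'
from h import *
np.set_printoptions(precision=4,suppress=True)
C=cam("wrist"); im=cv2.imread("pics/w7.png"); g=cv2.cvtColor(im,cv2.COLOR_BGR2GRAY)
m=((g<60)*255).astype(np.uint8); n,l,s,c=cv2.connectedComponentsWithStats(m)
i=l[230,318]; print(s[i])
r=(l==i); r[:172]=0; r[290:]=0; y,x=np.where(r)
w=onz(C,np.c_[x,y],.008)[:,:2]; q=cv2.minAreaRect(np.float32(w*1000)); print("foot",q)
# edges per row
for yy in range(166,306,8):
    xs=np.where(m[yy,295:365])[0]+295; print(yy,(xs[0],xs[-1],len(xs)) if len(xs) else None)
# head
h=((g<75)*255).astype(np.uint8); h[:105]=0;h[160:]=0;h[:,:285]=0;h[:,352:]=0
b,l2=blobs(h,10); print(b)
y,x=np.where(h); P=np.float32(np.c_[x,y]); 
W=onz(C,P,.074)[:,:2]; v=cv2.fitLine(np.float32(W*1000),cv2.DIST_HUBER,0,.01,.01).ravel(); print(v,"angle",np.degrees(np.arctan2(v[1],v[0])))
d=(W*1000-v[2:])@v[:2]; e=(W*1000-v[2:])@np.array([-v[1],v[0]]); print("ends",d.min(),d.max(),"thick",np.percentile(e,[2,50,98]), "mid",v[2:]+v[:2]*(d.min()+d.max())/2)
bright=((g>150)*255).astype(np.uint8)
print("ball",onz(C,[332,138],.055), g[130:146,322:342].astype(int)[::2,::2])
E
```

```text
[ 305  172   46  115 4133]
foot ((474.3158874511719, -43.34934616088867), (124.0706787109375, 45.87129211425781), 89.2051010131836)
166 None
174 (np.int64(307), np.int64(349), 19)
182 (np.int64(317), np.int64(321), 5)
190 (np.int64(307), np.int64(350), 26)
198 (np.int64(306), np.int64(349), 34)
206 (np.int64(306), np.int64(349), 44)
214 (np.int64(309), np.int64(348), 39)
222 (np.int64(306), np.int64(348), 42)
230 (np.int64(306), np.int64(348), 42)
238 (np.int64(306), np.int64(347), 41)
246 (np.int64(305), np.int64(347), 43)
254 (np.int64(305), np.int64(347), 43)
262 (np.int64(305), np.int64(347), 43)
270 (np.int64(305), np.int64(347), 43)
278 (np.int64(306), np.int64(346), 37)
286 (np.int64(314), np.int64(314), 1)
294 None
302 None
[(140, [324.1, 130.2], [304, 113, 43, 34])]
[  0.7922   0.6102 469.613   59.9028] angle 37.605522
ends -21.054412996638195 21.859726746239506 thick [-1.2718  0.0036  1.0276] mid [469.932   60.1485]
ball [[0.4769 0.0532 0.055 ]] [[ 81  49  61 101 130 141 148 150 151 150]
 [ 48  66 113 133 119 120 126 138 150 151]
 [ 83 105 113 121 126 130 128 123 137 150]
 [142 131 104 122 135 144 140 126 128 148]
 [151 123 103 122 138 149 145 130 126 147]
 [152 128  99 115 131 138 133 125 123 148]
 [140 136 100 104 116 124 121 114 130 151]
 [103 143 127  96  99 107 104 118 146 152]]
```

```bash
python3 - <<'E'
from h import *
np.set_printoptions(precision=4,suppress=True)
C=cam("wrist"); T=cam("top"); im=cv2.imread("pics/w7.png"); g=cv2.cvtColor(im,cv2.COLOR_BGR2GRAY)
print("top foot",onz(T,[370.7,213.3],.03), "proj",proj(T,[[.476,-.040,.03],[.4769,.0532,.055]]))
cv2.imwrite("pics/w7c.png",np.hstack([cv2.resize(cv2.convertScaleAbs(im[160:310,290:370],alpha=2.2,beta=0),(320,600),interpolation=2),cv2.resize(cv2.convertScaleAbs(cv2.imread("pics/top0.png")[190:235,315:405],alpha=1.5),(480,240),interpolation=2).repeat(1,0) if 0 else cv2.copyMakeBorder(cv2.resize(cv2.convertScaleAbs(cv2.imread("pics/top0.png")[185:245,315:405],alpha=1.5),(480,320),interpolation=2),0,280,0,0,0)]))
E
```

```text
top foot [[ 0.4697 -0.0376  0.03  ]] proj [[371.7723 210.6556]
 [331.905  206.3682]]
```

View pics/w7c.png

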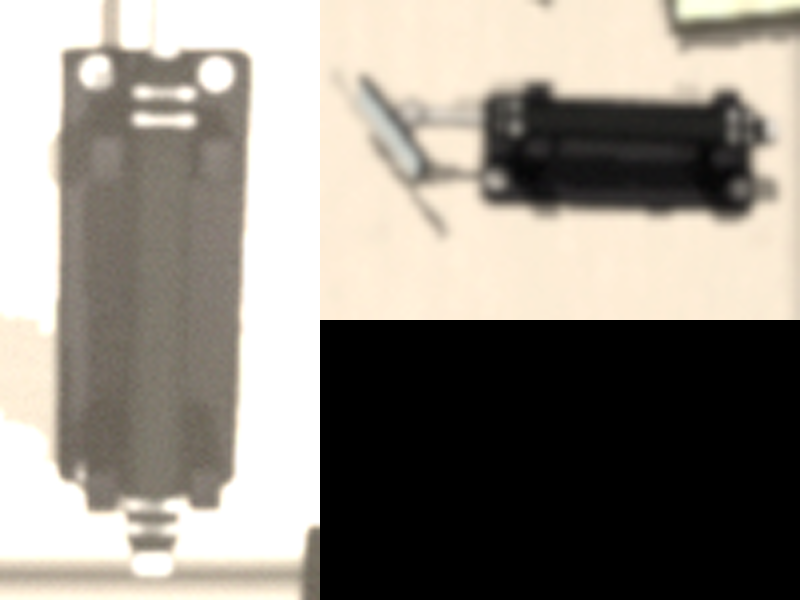

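The crop (4x) shows the handle's top centred at about (331,187) and (328.8,280), with the front post lugs near rows 194-205 and the rear ones near rows 278-287.

```bash
python3 - <<'E'
from h import *
np.set_printoptions(precision=4,suppress=True)
C=cam("wrist"); T=cam("top")
P=onz(C,[[331,187],[328.8,280],[332,138]],.062); print(P, np.degrees(np.arctan2(*(P[0]-P[1])[[1,0]])))
Q=onz(C,[[330.5,199.5],[328.8,282.5]],.059); print("posts",Q)
# top view: handle stripes/edges in crop (scale 5.33)
f=lambda a,b:[315+a/5.333,185+b/5.333]
print("top: front,rear handle",onz(T,[f(190,118),f(410,122),f(95,112)],.062))
E
```

```text
[[ 0.4762  0.0112  0.062 ]
 [ 0.475  -0.0768  0.062 ]
 [ 0.4766  0.0533  0.062 ]] 89.26192265268055
posts [[ 0.4759 -0.0005  0.059 ]
 [ 0.4752 -0.0805  0.059 ]]
top: front,rear handle [[ 0.4746  0.0115  0.062 ]
 [ 0.4758 -0.0814  0.062 ]
 [ 0.476   0.0515  0.062 ]]
```

Request:
{"op": "arm_command", "data": {
  "deltas": [-0.035,0.015,0.04,0.005,-0.3,-0.065,0.03,0.12,0.005,-0.3,-0.07,0.032,0.21,0.005,-0.3,-0.07,0.032,0.3,0.005,-0.3,-0.07,0.032,0.38,0.005,-0.3,-0.07,0.032,0.44,0.005,-0.3,-0.07,0.032,0.48,0.005,-0.3,-0.07,0.032,0.48,0.005,-0.3,-0.07,0.032,0.48,0.005,-0.3,-0.07,0.032,0.48,0.005,-0.3],
  "newtons": 60
}}

```text
time_s: 13.83
position: [0.4762, -0.0379, 0.0742]
tool_rot: [2.23, 2.212, 0.001]
ft_force: [0.2, 0.3, -0.4]
finger_gap: 0.357
grip_force: 0.0
```

```bash
python3 - <<'E'
from h import *
delta([.4755,-.038,.0363]); s=ctrl.observe(); print(s["qvel"].round(3),s["finger_gap"])
C,im=shot("wrist","w8"); g=cv2.cvtColor(im,cv2.COLOR_BGR2GRAY)
print(proj(C,[[.4755,-.038,.062],[.4762,.0112,.062]]))
for r in (195,210,225,240): print(r,g[r,270:370:3])
E
```

```text
pos [ 0.47620768 -0.03791973  0.0742215 ] yaw x 89.54 delta [-0.0002 -0.0019  0.0948]
[ 0.005 -0.017 -0.001 -0.004  0.003 -0.003  0.   ] 0.35678389192809784
[[313.4245984  299.56069058]
 [313.84452272 184.67217984]]
195 [ 54  49  49  48  48  48  45  47  44  45  51  53  51  50  51  50  51  53
  57  54  46  47  45  44  46  47  49  60  64  63 153 171 170 169]
210 [ 52  53  55  60  59  58  59  53  45  44  46  47  48  51  49  48  51  51
  49  48  44  45  53  57  58  58  59  57  57  67 159 169 168 169]
225 [ 73  62  56  53  49  50  48  46  45  43  46  47  51  49  49  49  50  48
  47  44  55  52  48  47  50  52  53  57  59  86 168 168 169 168]
240 [ 75  61  63  61  52  50  48  44  42  41  45  47  46  49  48  47  49  48
  49  46  53  55  56  56  58  60  59  60  59  99 168 169 170 169]
```

The handle lies centred under the fingers (about column 313, predicted 313.5). Descend and grip.

Request:
{"op": "arm_command", "data": {
  "deltas": [0,-0.001,0.03,0,-0.3,0,-0.001,0.06,0,-0.3,0,-0.001,0.085,0,-0.3,0,-0.001,0.095,0,-0.3,0,-0.001,0.095,0,-0.3,0,-0.001,0.095,0,-0.5,0,-0.001,0.095,0,-0.6,0,-0.001,0.095,0,-1,0,-0.001,0.095,0,-1,0,-0.001,0.095,0,-1,0,-0.001,0.095,0,-1,0,-0.001,0.095,0,-1],
  "newtons": 80
}}

```text
time_s: 14.88
position: [0.4757, -0.0381, 0.0363]
tool_rot: [2.23, 2.211, 0.002]
ft_force: [-0.6, 0.9, 6.4]
finger_gap: 0.143
grip_force: 78.1
```

Request:
{"op": "arm_command", "data": {
  "deltas": [0,0,0,0,-1,0,0,-0.02,0,-1,0,0,-0.06,0,-1,0,0,-0.12,0,-1,0,0,-0.2,0,-1,0,0,-0.28,0,-1,0,0,-0.34,0,-1,0,0,-0.37,0,-1,0,0,-0.37,0,-1,0,0,-0.37,0,-1,0,0,-0.37,0,-1,0,0,-0.37,0,-1]
}}

```text
time_s: 15.88
position: [0.4744, -0.038, 0.1824]
tool_rot: [-2.229, -2.212, 0.002]
ft_force: [-0.3, 0.2, -0.5]
finger_gap: 0.142
grip_force: 78.1
```

```bash
python3 - <<'E'
from h import *
np.set_printoptions(precision=4,suppress=True)
C,im=shot("wrist","w9"); s=ctrl.observe(); print(s["qvel"],s["joint_pos"],s["time_s"]); delta([.5,.2,.2])
p=s["position"]; print("px pred knuckle top",proj(C,p+[0.0012,.09,.0187]), "face mid top",proj(C,p+[-.006,.098,.0187+.019]))
g=cv2.cvtColor(im,cv2.COLOR_BGR2GRAY); m=((g<60)*255).astype(np.uint8); m[190:]=0; print(blobs(m,20)[0])
E
```

```text
[-0.0005  0.0028 -0.0015 -0.0034  0.0016  0.0014  0.0003] [ 0.2999  0.3631 -0.4292  2.0015  0.203   0.8198 -0.252 ] 15.9333
pos [ 0.4744 -0.038   0.1823] yaw x 89.55 delta [ 0.5955  0.0591 -0.0442]
px pred knuckle top [[316.1817  59.6335]] face mid top [[285.9634  11.358 ]]
[(4226, [279.9, 39.3], [223, 0, 130, 89]), (10757, [461.5, 63.3], [412, 0, 97, 135]), (84, [637.8, 74.3], [635, 53, 5, 37]), (131, [635.8, 107.8], [630, 95, 10, 28]), (216, [484.7, 162.2], [474, 135, 22, 55]), (1293, [313.0, 173.0], [288, 149, 56, 41])]
```

The mirror is up, with grip 78 N. I'll get the head's angle to the handle from the lower edge of the frame's back in this wrist picture.

```bash
python3 - <<'E'
from h import *
np.set_printoptions(precision=4,suppress=True)
C=cam("wrist"); im=cv2.imread("pics/w9.png"); g=cv2.cvtColor(im,cv2.COLOR_BGR2GRAY); m=((g<60)*255).astype(np.uint8); m[190:]=0
n,l,st,c=cv2.connectedComponentsWithStats(m); i=l[45,275]; i=i or l[60,260]; print(st[i])
mm=l==i; low=[];up=[]
for x in range(222,354,6):
    y=np.where(mm[:,x])[0]
    if len(y): print((x,int(y[0]),int(y[-1]),len(y)),end=" "); low.append((x,y[-1]+.5)); up.append((x,y[0]-.5))
print()
s=ctrl.observe(); Rt=R.from_rotvec(s["tool_rot"]).as_matrix(); yaw=np.arctan2(Rt[1,0],Rt[0,0])
def an(pts,z):
    w=onz(C,pts,z); t=((w-s["position"])@Rt)[:,:2]*1000; v=cv2.fitLine(np.float32(t),cv2.DIST_HUBER,0,.01,.01).ravel()
    nn=np.array([-v[1],v[0]]); nn*=np.sign(nn[0]); e=(t-v[2:])@nn
    print("tool frame normal deg",np.degrees(np.arctan2(nn[1],nn[0])),"dist from knuckle(90,0)",(v[2:]-[90,0])@nn,"resid",e.round(1)); print(t.round(1).tolist())
zc=s["position"][2]+.0187
an(low,zc-.019); an([u for u in up if u[1]>2],zc+.019)
E
```

```text
[ 223    0  130   89 4226]
(228, 60, 76, 17) (234, 54, 79, 26) (240, 50, 83, 34) (246, 45, 86, 42) (252, 39, 87, 49) (258, 34, 81, 48) (264, 29, 76, 48) (270, 24, 71, 48) (276, 18, 66, 49) (282, 13, 61, 49) (288, 8, 56, 49) (294, 3, 51, 41) (300, 0, 29, 30) (306, 0, 26, 27) (312, 0, 32, 33) (318, 0, 30, 31) (324, 0, 25, 26) (330, 0, 20, 21) (336, 0, 15, 16) (342, 0, 10, 11) (348, 0, 5, 6) 
tool frame normal deg -37.553318 dist from knuckle(90,0) 8.997547740463688 resid [ 7.4  5.4  3.1  1.1 -0.4 -0.2 -0.2 -0.2 -0.2 -0.2 -0.2 -0.2  3.9  3.4
  0.8  0.   0.   0.   0.1  0.1  0.1]
[[87.9, -29.6], [86.9, -27.6], [85.6, -25.6], [84.6, -23.6], [84.3, -21.5], [86.2, -19.4], [87.8, -17.3], [89.4, -15.2], [91.0, -13.1], [92.6, -11.0], [94.1, -9.0], [95.7, -6.9], [102.6, -4.8], [103.5, -2.8], [101.6, -0.8], [102.3, 1.2], [103.8, 3.1], [105.4, 5.1], [106.9, 7.1], [108.4, 9.1], [110.0, 11.0]]
tool frame normal deg -37.768833 dist from knuckle(90,0) 10.785437192124505 resid [ 0.   0.1 -0.1 -0.1  0.  -0.  -0.  -0.1  0.1  0.   0.   0. ]
[[87.1, -21.4], [88.5, -19.8], [89.4, -18.3], [90.5, -16.7], [91.9, -15.2], [93.0, -13.7], [94.1, -12.2], [95.3, -10.7], [96.6, -9.2], [97.7, -7.7], [98.8, -6.3], [99.9, -4.8]]
```

```bash
python3 - <<'E'
from h import *
np.set_printoptions(precision=4,suppress=True)
def goal(th=np.radians(50.1),O=np.array([.4633,.2336])):
    yaw=th+np.radians(135-37.65); S=O+.1*np.array([np.cos(th),np.sin(th)])
    u=np.array([np.cos(yaw),np.sin(yaw)]); v=np.array([np.sin(yaw),-np.cos(yaw)])
    return S,S-.1003*u+.0067*v,np.degrees(yaw)
S,T,y=goal(); print(S,T,y); delta([*T,.2])
print("loupe",onz(cam("top"),[209,149],.015))
E
```

```text
[0.5274 0.3103] [0.6156 0.262 ] 147.45
pos [ 0.4744 -0.038   0.1823] yaw x 89.55 delta [ 0.7528  0.3469 -0.0447]
loupe [[0.6201 0.3477 0.015 ]]
```

Request:
{"op": "arm_command", "data": {
  "deltas": [0.03,0.015,-0.02,-0.02,-1,0.09,0.04,-0.04,-0.06,-1,0.16,0.075,-0.045,-0.11,-1,0.24,0.11,-0.045,-0.165,-1,0.32,0.15,-0.045,-0.22,-1,0.4,0.185,-0.045,-0.275,-1,0.48,0.22,-0.045,-0.33,-1,0.56,0.26,-0.045,-0.38,-1,0.63,0.29,-0.045,-0.43,-1,0.69,0.32,-0.045,-0.47,-1,0.73,0.337,-0.045,-0.495,-1,0.753,0.347,-0.045,-0.505,-1]
}}

```text
time_s: 16.93
position: [0.616, 0.2648, 0.1996]
tool_rot: [-0.873, -3.015, -0.0]
ft_force: [0.1, 0.1, -0.4]
finger_gap: 0.141
grip_force: 78.1
```

Request:
{"op": "arm_command", "data": {
  "deltas": [0,0,0,0,-1,0,0,0,0,-1,0,0,0,0,-1,0,0,0,0,-1,0,0,0,0,-1,0,0,0,0,-1]
}}

```text
time_s: 17.43
position: [0.6164, 0.2611, 0.2016]
tool_rot: [0.883, 3.014, -0.0]
ft_force: [0.4, -0.8, -0.4]
finger_gap: 0.145
grip_force: 78.1
```

```bash
python3 - <<'E'
from h import *
np.set_printoptions(precision=4,suppress=True)
C,im=shot("wrist","w10"); s=ctrl.observe(); print(s["qvel"],s["joint_pos"],s["time_s"],s["grip_force"])
# blue ring visible?
print(blobs(mask(im,(100,120,50),(125,255,255)),60)[0], proj(C,[.4735,.2146,.088]))
delta([.6156,.2621,.0413])
g=cv2.cvtColor(im,cv2.COLOR_BGR2GRAY); m=g<60; pts=[]
for x in range(222,300,6):
    y=np.where(m[:100,x])[0]; print((x,int(y[0]),int(y[-1])) if len(y) else x,end=" ")
E
```

```text
[-0.0029  0.0037 -0.0027 -0.0031 -0.001   0.0021  0.0016] [-0.0961  0.6555 -0.6673  1.4774  0.4253  1.1561  0.1661] 17.4833 78.07172298431396
[(806, [433.0, 25.4], [409, 0, 59, 51]), (568, [128.9, 88.6], [113, 73, 30, 32]), (2515, [573.5, 153.4], [529, 106, 88, 91])] [[128.7905  89.0016]]
pos [0.6164 0.2614 0.2016] yaw x 147.35 delta [0.0029 0.0004 0.4008]
(222, 12, 99) (228, 61, 76) (234, 55, 80) (240, 50, 82) (246, 11, 87) (252, 40, 86) (258, 35, 81) (264, 29, 76) (270, 24, 70) (276, 18, 65) (282, 13, 60) (288, 8, 55) (294, 3, 51)
```

The ring shows up at (128.9,88.6) against a predicted (128.8,89.0), so the station pose holds. The mirror sits unchanged in the hand. Lowering straight down.

Request:
{"op": "arm_command", "data": {
  "deltas": [0.003,0,0.02,0,-1,0.003,0,0.06,0,-1,0.003,0,0.11,0,-1,0.003,0,0.16,0,-1,0.003,0,0.21,0,-1,0.003,0,0.26,0,-1,0.003,0,0.31,0,-1,0.003,0,0.35,0,-1,0.003,0,0.38,0,-1,0.003,0,0.395,0,-1,0.003,0,0.4,0,-1,0.003,0,0.4,0,-1]
}}

```text
time_s: 18.48
position: [0.6153, 0.2629, 0.0413]
tool_rot: [-0.881, -3.015, -0.0]
ft_force: [-0.0, -0.3, 0.1]
finger_gap: 0.14
grip_force: 78.1
```

Request:
{"op": "arm_command", "data": {
  "deltas": [0,0,0,0,-1,0,0,0,0,-1,0,0,0,0,-1,0,0,0,0,-1,0,0,0,0,-1,0,0,0,0,-1,0,0,0,0,-1,0,0,0,0,-1]
}}

```text
time_s: 19.15
position: [0.6153, 0.2627, 0.0413]
tool_rot: [-0.881, -3.015, 0.0]
ft_force: [-0.2, 0.3, 0.1]
finger_gap: 0.138
grip_force: 78.1
```

```bash
python3 - <<'E'
from h import *
np.set_printoptions(precision=4,suppress=True)
C,im=shot("wrist","w11"); s=ctrl.observe(); print(s["qvel"],s["time_s"],s["grip_force"],s["ft_force"]); delta([.6156,.262,.0413])
g=cv2.cvtColor(im,cv2.COLOR_BGR2GRAY); m=g<60
for x in range(228,300,12):
    y=np.where(m[:100,x])[0]; print((x,int(y[0]),int(y[-1])) if len(y) else x,end=" ")
# scene: is the stylus home, mirror-ish spot, green in window not visible here
Sc,si=shot("scene","s2"); m=mask(si,(22,120,100),(35,255,255)); print(blobs(m[:345],50)[0])
Tc,ti=shot("top","t2"); print(blobs(mask(ti,(22,120,100),(35,255,255)),8)[0])
# station yaw check: plate corner pixels in top view
print(proj(Tc,np.c_[[[.5274,.3103]],[.06]]))
E
```

```text
[ 0.0003  0.0001  0.0021 -0.0001 -0.0005  0.0005 -0.    ] 19.2 78.07830333709717 [ 0.5288 -0.255  -0.443 ]
pos [0.6153 0.2627 0.0413] yaw x 147.41 delta [-0.0015 -0.0011  0.    ]
(228, 38, 76) (240, 50, 83) (252, 39, 86) (264, 29, 76) (276, 18, 66) (288, 7, 57) [(276, [436.1, 303.8], [431, 288, 12, 36])]
[(17, [637.3, 128.6], [635, 127, 5, 4]), (33, [447.3, 216.6], [443, 214, 8, 6]), (177, [450.8, 259.1], [443, 252, 16, 15])]
[[219.0448 181.0225]]
```

The pose is on target and steady, the stylus image matches the start, and nothing is touching. Handing in.

```bash
python3 -c "
from plant import workorder
print(workorder.sign_off())"
```

```text
the job is handed in; nothing more can be done
None
```

I handed the job in at about 19 s of the 51 s allowed: I pressed the reset button to its stop (about 10 N), put the stylus back in its stand, and am holding the mirror steady at the sight spot; no camera shows the window, so the green flag is inferred from that press, and no verdict came back.

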